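Push the ceramic spacer through the gap to the chute

ROBOT

A 6-joint arm with a two-finger parallel gripper is mounted at the origin on the work surface. World frame = base frame: x ahead of the robot, y to its left, z up, the work surface at z = 0. Lengths are in mm, angles in rad, forces in N, time in s.
With the tool pointing down it reaches from about 325 to 900 mm from the base axis. Payload 3.5 kg.
Tool frame: the origin (TCP) lies at the very end of the fingers, on their centre line; the grasp point (between the pads) lies 19 mm behind it; z points along the fingers, y is the line along which they close (so a half turn about z gives the same grasp; the last joint's range is limited). The gripper opens to 85 mm and grips with 20 to 120 N. Pads are 22 mm wide; open, the fingers measure 114 mm over their backs; the gripper's body (76 mm by 85 mm) begins 54 mm behind the grasp point. The pads swing forward as they close: fully open they stand 13 mm farther back than shut.
Start: joints at [1.141, 0.276, -0.026, 1.268, 0, 1.467], TCP at [200.64, 591.917, 231.313] pointing down, gripper open.
Joint ranges: [-3.12, 3.12], [-0.85, 1.88], [-1.08, 1.24], [-1.95, 2.15], [-1.57, 1.53], [-3.14, 3.14]. Speed limits (rad/s): [2.57, 2.57, 3.14, 3.14, 3.14, 3.14].

INTERFACE

Orientations are given as a 3x3 rotation matrix whose columns are the frame's x, y, z axes.
In Python, from rig import robot, eoat, kinematics, telemetry, viewer, workorder gives the robot as it stands. The module is installed in compiled form; this text tells all that it offers. Calls block until the motion is done:
- robot.goto(position, orientation): joint-space move of the TCP to a pose.
- robot.servo_line(position, feed=150, ori=None, until_force=None): straight line of the TCP; ori=None keeps the orientation; feed is the mean speed in mm/s. With until_force (N) it stops when the force on the tool has changed by that much, and returns True; else False.
- robot.set_joints(angles): joint-space move.
- eoat.release() and eoat.grasp(): open the fingers fully, or close them until they stop; the grip force is fixed at half the most.
- robot.pause(seconds).
- kinematics.solve_ik(position, orientation): joint angles nearest the present ones, or None.
- telemetry.observe(): the state.
- viewer.read_camera(name): name is "scene" or "side" or "wrist"; returns (picture, depth): 420x560x3 uint8, red, green, blue; 420x560 float32, mm along the optical axis (not along the pixel's ray), 0 where there is no reading.
- viewer.camera_model(name): a dict with "vertical_fov" (degrees; the focal length in pixels is half the picture's height over the tangent of half this angle, whatever the lens; pixels are square), "cx", "cy" (the principal point, pixels), "view" (4x4, takes a point from world to camera coordinates). Camera axes: x right, y down, z forward; pixel columns grow to the right and rows downward; lengths in mm; the calibration is good to about 2 mm. A picture is of the moment at which its call begins: read the wrist's pose just before it. camera_model takes no time and is no camera call; for the wrist camera it gives the pose at the moment of the call.
A pose or a line that the arm cannot do raises robot.PlanningError and nothing moves.
- workorder.close_job(): hands the job in; it is judged then, once.
The state is a dict: "time_s": time; "q": joint angles; "joint_velocities": joint speeds; "tau": joint torques, N m; "eef_pos": TCP position; "eef_rot": TCP orientation; "wrist_force": force on the tool from outside, world axes, zero at the start; "ft_torque": the same for the moment, N m; "opening": finger opening in mm; "grasp_force": force on a finger pad.
Only numpy, scipy, OpenCV 4.12 (cv2) and the standard library are available. Lean on these libraries where they do the work, as an engineer would, in place of code of your own. Each camera call takes 0.05 s, during which the arm holds its last target. There are 200 camera calls.

TASK

On the dark raised ledge, push the beige ceramic spacer through the narrow gap between the steel gooseneck collar and the chrome mic clip body, and on over the edge so that it slides down the aluminium chute into the black bin. Only push it gently with the fingers along the ledge: do not pinch, lift or carry it. Leave the three red battery caps standing where they are.

Things in the scene. Friction and masses are not known exactly. Their poses are not given: they have to be found in the camera images.
- ledge: fixed dark flat-topped ledge, top 100 mm above the table. Origin: at table height under the middle of the gap. x axis: across the ledge, from the collar to the clip body; y axis: the direction of the push, through the gap to the chute. The top spans x -130..130 mm, y -270..30 mm
- gap_mid (a point): the middle of the gap, at the height of the ledge's top; axes as the ledge's. The gap is 62 mm wide (x -31..31 mm) between collar and clip body
- collar (a point): steel gooseneck collar fixed on the ledge, one side of the gap: an upright cylinder 44 mm across, 42 mm high; this point is the centre of its underside (ledge x = -53, y = 0 mm)
- clip_body (a point): chrome mic clip body fixed on the ledge, the other side of the gap: a block 44 mm (x) by 40 mm (y) by 32 mm high, its upright edges rounded (7 mm), with a small open C-shaped clip on it reaching 49 mm above the ledge; this point is the centre of its underside (ledge x = +53, y = 0 mm)
- chute_lip (a point): middle of the ledge's edge where the aluminium chute begins (ledge y = 30 mm, on the top). The chute slopes down at 31.5 degrees to ledge y = 128 mm, 40 mm above the table; it is slippery, 94 mm wide inside, with 16 mm side lips. The spacer slides down it by itself into the bin once its middle is pushed past this edge
- spacer_center (a point): centre of the loose beige ceramic spacer, a flat block with two dark round marks on top: 56 mm along its x axis, 76 mm along y, 24 mm high (centre 12 mm above the ledge), 0.2 to 0.34 kg. It starts flat on the ledge before the gap, up to 35 mm to one side and turned up to 26 degrees from the ledge's y axis; it passes the gap only lengthwise
- bin: fixed black open bin at the foot of the chute, on the table. Origin: centre of its underside, axes as the ledge's. Outside 128 mm (x) by 180 mm (y); floor 4 mm thick and slippery; walls 4 mm thick and 65 mm high, but only 28 mm on the chute side (-y)
- cap1: red battery cap, loose upright cylinder 27 mm across, 22 mm high, standing on the ledge outside the collar; origin at the centre of its underside
- cap2: red battery cap, the same, standing on the ledge outside the clip body; origin at the centre of its underside
- cap3: red battery cap, the same, standing near a rear corner of the ledge; origin at the centre of its underside
Mind the look-alikes: they are no part of the job. Leave any yellow look-alike of the part that bears spacer_center alone.

How it is judged (in metres and radians):
On the way:
1. the spacer lies flat on the ledge in the gap between collar and clip body (y of spacer_center in the frame of ledge between -0.035 and 0.025 m and x of spacer_center in the frame of ledge between -0.009 and 0.009 m and z of spacer_center in the frame of ledge between 0.106 and 0.118 m), for 0.1 s.
At the end, for the whole second after the job is handed in: The spacer went through the gap lying on the ledge, and rests in the bin with its centre within the walls and less than 45 mm above the table; the three caps stand within 12 mm of where they began (x of spacer_center in the frame of bin between -0.06 and 0.06 m and y of spacer_center in the frame of bin between -0.086 and 0.086 m and z of spacer_center in the frame of bin below 0.045 m and linear speed of spacer below 0.02 m/s and distance of each of cap1, cap2, cap3 from where it was at the start of the episode below 0.012 m); the robot touches nothing.
It fails at once if the spacer is lifted: its centre more than 15 mm above where it lies on the ledge (z of spacer_center in the frame of ledge above 0.127 m).
It fails at once if the spacer is pinched or shoved hard: more than 25 N between it and the fingers (contact force between the fingers and spacer above 25 N).
It fails at once if a battery cap is knocked away or over (distance of any of cap1, cap2, cap3 from where it was at the start of the episode above 0.015 m or angle between any of cap1, cap2, cap3's own z axis and vertical above 0.5 rad).
It also fails if it takes over 64 s, if anything falls off the work surface, if the arm or the gripper's body presses on something with over 40 N, if the wrist force passes 120 N, or if a joint passes its speed limit or range.

## Working session

There is one attempt and no reset: what is moved stays moved. The work goes in short steps, each a Python script; the robot and the scene stay as the last script left them, time stands still between calls to the robot, and variables do not carry over. Pictures are saved under pics/ and viewed, at most 10 in all, crops included, and the job is handed in when it is done.

```bash
mkdir -p pics
cat > h.py <<'E'
import numpy as np, cv2
from rig import robot, eoat, kinematics, telemetry, viewer, workorder
def grab(n):
    m=viewer.camera_model(n); im,d=viewer.read_camera(n); return im,d,m
def cloud(d,m):
    f=d.shape[0]/2/np.tan(np.radians(m["vertical_fov"])/2)
    v,u=np.mgrid[:d.shape[0],:d.shape[1]]
    p=np.stack([(u-m["cx"])/f*d,(v-m["cy"])/f*d,d],-1)
    V=np.array(m["view"]); return (p-V[:3,3])@V[:3,:3]
def proj(P,m,h=420):
    f=h/2/np.tan(np.radians(m["vertical_fov"])/2); V=np.array(m["view"])
    c=V[:3,:3]@np.array(P)+V[:3,3]; return f*c[0]/c[2]+m["cx"],f*c[1]/c[2]+m["cy"]
E
python3 - <<'E'
from h import *
import pickle
o={}
for n in("scene","side"):
    im,d,m=grab(n); o[n]=(im,d,m); cv2.imwrite(f"pics/{n}0.png",im[...,::-1])
    print(n,m["vertical_fov"],m["cx"],m["cy"],np.round(m["view"],3).tolist(),(d>0).mean())
pickle.dump(o,open("o.pkl","wb"))
print(telemetry.observe())
E
```

```text
scene 44.99633041140709 288.8269911381206 209.69373373060725 [[0.59, 0.807, 0.011, -293.408], [0.606, -0.433, -0.667, -299.249], [-0.534, 0.401, -0.745, 1380.517], [0.0, 0.0, 0.0, 1.0]] 0.9960119047619047
side 50.352733031975376 283.43611093587674 209.42697115392812 [[-0.938, -0.348, -0.015, 526.392], [-0.169, 0.492, -0.854, 211.664], [0.304, -0.798, -0.52, 730.143], [0.0, 0.0, 0.0, 1.0]] 0.9959991496598639
{'time_s': 0.1, 'q': array([ 1.14060281e+00,  2.77060379e-01, -2.77665838e-02,  1.26803930e+00,
       -2.43263214e-05,  1.46740395e+00]), 'joint_velocities': array([ 0.0006535 , -0.00275308,  0.00397494, -0.00030781,  0.0012282 ,
       -0.00088484]), 'tau': array([ 5.83939964e-04, -4.46705532e+01,  2.96129411e+01,  8.49741191e-03,
       -1.08495469e-04, -1.33990704e-05]), 'eef_pos': array([200.33881996, 591.24764377, 230.25864966]), 'eef_rot': array([[-9.47073998e-01,  3.21014228e-01, -8.41148528e-04],
       [ 3.21015274e-01,  9.47072128e-01, -1.89147560e-03],
       [ 1.89437746e-04, -2.06138889e-03, -9.99997857e-01]]), 'wrist_force': array([-1.08168565,  0.21131913, -0.22216518]), 'ft_torque': array([-0.01057696, -0.00084596, -0.00590983]), 'grasp_force': 0.0, 'opening': 85.5526500222057}
```

View pics/scene0.png

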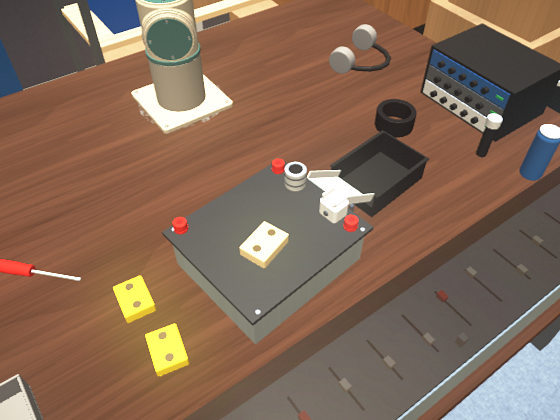

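View pics/side0.png

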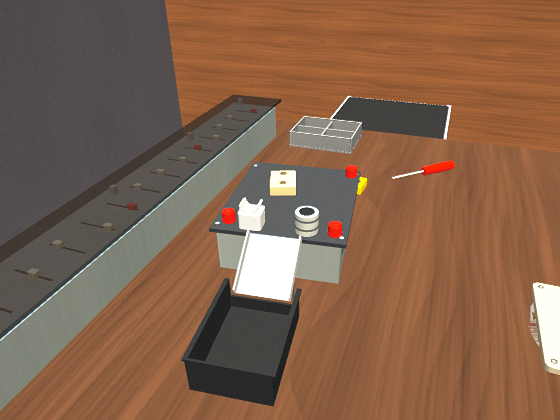

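The spacer is the beige block on the ledge: scene (264,244), side (283,183). The yellow blocks at scene (134,298) and (167,349) lie on the table and are the look-alikes. Collar is at scene (295,177), clip at (335,207). The caps are at (278,166), (351,223) and (180,226). Next I'll measure the ledge and spacer from depth.

```bash
cat > meas.py <<'E'
from h import *
def rect(P):
    (c,s,a)=cv2.minAreaRect(P.astype(np.float32)); return np.round(c,1),np.round(s,1),round(a,1)
def ledge(o):
    P=np.vstack([cloud(d,m)[d>0] for im,d,m in o.values()])
    return P
E
python3 - <<'E'
from meas import *
import pickle
o=pickle.load(open("o.pkl","rb"))
for n,(im,d,m) in o.items():
    P=cloud(d,m); hsv=cv2.cvtColor(im,cv2.COLOR_RGB2HSV)
    top=((abs(P[...,2]-100)<4)&(d>0)).astype(np.uint8)
    k,l,st,_=cv2.connectedComponentsWithStats(top); i=1+st[1:,4].argmax(); L=P[l==i]
    print(n,"ledge",rect(L[:,:2]),np.median(L[:,2]))
    sp=((abs(P[...,2]-124)<5)&(d>0)&(hsv[...,1]<150)).astype(np.uint8)
    k,l,st,ce=cv2.connectedComponentsWithStats(sp)
    for j in range(1,k):
        if st[j,4]>60: Q=P[l==j]; print("  h124",ce[j].round(),st[j,4],rect(Q[:,:2]),np.median(Q[:,2]).round(1))
    for nm,lo,hi in(("collar",136,146),("clip32",129,135)):
        k,l,st,ce=cv2.connectedComponentsWithStats(((P[...,2]>lo)&(P[...,2]<hi)).astype(np.uint8))
        for j in range(1,k):
            Q=P[l==j]
            if st[j,4]>60 and abs(Q[:,1].mean()-L[:,1].mean())<300: print("  ",nm,ce[j].round(),st[j,4],rect(Q[:,:2]),np.median(Q[:,2]).round(1))
    red=((hsv[...,1]>180)&((hsv[...,0]<8)|(hsv[...,0]>172))&(P[...,2]>117)&(P[...,2]<127)).astype(np.uint8)
    k,l,st,ce=cv2.connectedComponentsWithStats(red)
    for j in range(1,k):
        if st[j,4]>20: Q=P[l==j]; print("  cap",ce[j].round(),st[j,4],rect(Q[:,:2]),np.median(Q[:,2]).round(1))
E
```

```text
scene ledge (array([580.1, -97.3]), array([263.3, 332.8]), 7.1) 99.16585547788216
  h124 [484.  79.] 528 (array([526.8, 592.1]), array([322. , 156.6]), 36.3) 123.8
  h124 [177.  70.] 186 (array([ 37. , -12.2]), array([129.4,  60.7]), 70.7) 124.0
  h124 [547. 134.] 73 (array([733.1, 523.3]), array([46.6, 26.3]), 4.5) 126.9
  h124 [411. 323.] 33261 (array([894.7,  18.5]), array([171.3, 857.6]), 0.0) 127.3
  h124 [294. 181.] 78 (array([525.4,  -9. ]), array([42.2, 19.3]), 49.8) 123.8
  h124 [333. 210.] 96 (array([631.7,   4. ]), array([51.7, 26.3]), 50.1) 124.8
  h124 [263. 241.] 1077 (array([ 616.1, -144.4]), array([56.6, 78.2]), 18.5) 123.0
   collar [176.  65.] 176 (array([ 39.4, -14.7]), array([126.8,  53.9]), 69.5) 140.4
   collar [295. 170.] 289 (array([516.2,  -1.5]), array([41.9, 42.7]), 59.9) 141.1
   collar [328. 195.] 81 (array([609.7,  10.9]), array([11.1, 32.3]), 3.4) 139.8
   clip32 [163.  69.] 62 (array([ 28.1, -51.5]), array([83.3, 22.6]), 31.2) 132.3
   clip32 [334. 203.] 229 (array([621.4,  13.3]), array([42.4, 42.3]), 4.9) 131.8
  cap [277. 163.] 54 (array([462.9,  -5
[... 478 characters left out ...]
rray([610.7,  25.5]), array([51.3, 25.5]), 39.9) 124.2
  h124 [307. 225.] 104 (array([509.6,  12.5]), array([42.4, 20.1]), 21.3) 124.2
   collar [244. 206.] 66 (array([630.5,  16.2]), array([34.1, 10.5]), 87.2) 140.2
   collar [307. 213.] 292 (array([514. ,   1.5]), array([42.2, 43.3]), 22.4) 142.1
   clip32 [252. 212.] 193 (array([618.7,  13.8]), array([43.4, 42.4]), 3.7) 132.3
   clip32 [306. 221.] 68 (array([509.5,  14.7]), array([41.7, 16.4]), 19.1) 132.3
  cap [351. 168.] 62 (array([ 486.2, -244. ]), array([24.4, 23.4]), 56.5) 121.5
  cap [228. 212.] 93 (array([666.4,  16.7]), array([23.8, 23. ]), 88.8) 121.8
  cap [335. 226.] 111 (array([461.3,  -3.2]), array([24.4, 26.2]), 51.8) 121.7
```

```bash
cat >> meas.py <<'E'
A=np.radians(7.1); G=np.array([567.6,6.8]); ex=np.array([np.cos(A),np.sin(A)]); ey=np.array([-np.sin(A),np.cos(A)])
def W(x,y,z): return [*(G+x*ex+y*ey),z]
def Lg(p): r=np.array(p)[:2]-G; return np.array([r@ex,r@ey])
def ori(a,s=1):   # tool y at ledge angle a (deg)
    t=A+np.radians(a); y=np.array([np.cos(t),np.sin(t),0])*s; z=np.array([0,0,-1.]); return np.column_stack([np.cross(y,z),y,z])
def spacer(names=("scene","side"),save=None):
    for n in names:
        im,d,m=grab(n); P=cloud(d,m); hsv=cv2.cvtColor(im,cv2.COLOR_RGB2HSV)
        if save: cv2.imwrite(f"pics/{save}_{n}.png",im[...,::-1])
        k,l,st,ce=cv2.connectedComponentsWithStats(((abs(P[...,2]-123.5)<4)&(d>0)&(hsv[...,1]<150)).astype(np.uint8))
        for j in range(1,k):
            Q=P[l==j]; c=Lg(np.median(Q,0))
            if st[j,4]>150 and abs(c[0])<90 and -260<c[1]<60:
                r=cv2.minAreaRect(Q[:,:2].astype(np.float32)); a=(r[2]-7.1+45)%90-45
                print(n,"spacer ledge",Lg(r[0]).round(1),"size",np.round(r[1],1),"yaw",round(a,1),st[j,4])
E
python3 - <<'E'
from meas import *
for p in [(462,-4.5),(666.4,16.7),(487,-244.6)]: print("cap",Lg(p).round(1))
eoat.grasp()
R=ori(90)
for s in(1,-1): print(s,kinematics.solve_ik(W(85,-154,220),ori(90,s)),kinematics.solve_ik(W(0,-220,180),ori(0,s)))
robot.goto(W(85,-154,220),R)
robot.servo_line(W(85,-154,109),feed=100)
s=telemetry.observe();print(s["time_s"],Lg(s["eef_pos"]),s["eef_pos"][2],s["opening"],s["wrist_force"])
im,d,m=grab("side");cv2.imwrite("pics/a_side.png",cv2.resize(im[100:310,140:420],None,fx=2.5,fy=2.5)[...,::-1])
E
```

```text
cap [-106.2    1.8]
cap [99.3 -2.4]
cap [-111.1 -239.5]
1 [-0.2936465   0.38744328  0.10263245  1.2859855   0.         -0.41756488] [-0.44401404  0.31689849 -0.08230448  1.17159336  0.          1.00286391]
-1 [-0.2936465   0.38744328  0.10263245  1.2859855   0.          2.72402777] [-0.44401404  0.31689849 -0.08230448  1.17159336  0.         -2.13872874]
5.1667 [  85.7746731  -154.30105707] 110.079924884481 0.09294393223241258 [-0.2532196   0.53549475  0.68749278]
```

View pics/a_side.png

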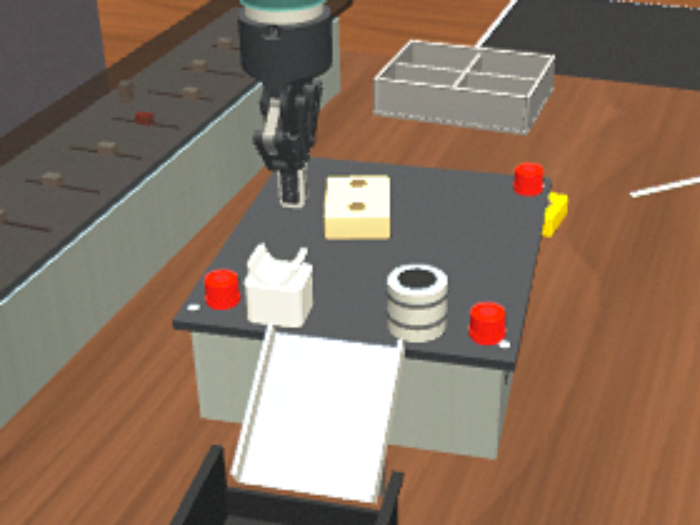

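The crop confirms the beige spacer (crop 358,207) on the ledge. The closed fingers stand beside it at (292,185), just above the ledge. I'll push it sideways to centre and align it.

Run:
```python
from meas import *
print(robot.servo_line(W(46,-156,109),feed=25,until_force=10))
s=telemetry.observe();print(s["time_s"],Lg(s["eef_pos"]),s["eef_pos"][2],s["wrist_force"])
spacer()
```

```text
False
6.925 [  46.01958759 -156.05310355] 109.01171452573452 [ 1.0608228  -0.59018313 -0.05260574]
scene spacer ledge [  11.4 -184.7] size [54.4 18.2] yaw 11.5 188
side spacer ledge [  15.  -149.7] size [77.6 74.6] yaw 10.9 484
```

Run:
```python
from meas import *
robot.servo_line(W(75,-156,109),feed=100)
robot.servo_line(W(75,-156,230),feed=150)
spacer(save="b")
print(telemetry.observe()["time_s"])
```

```text
scene spacer ledge [   6.6 -154.9] size [57.2 77. ] yaw 7.7 1019
side spacer ledge [   5.2 -152.1] size [55.4 78.3] yaw 7.9 450
8.525
```

Run:
```python
from meas import *
robot.servo_line(W(70,-165,109),feed=150)
print(robot.servo_line(W(41,-165,109),feed=20,until_force=10))
robot.servo_line(W(75,-165,109),feed=100)
robot.servo_line(W(75,-165,230),feed=150)
spacer()
print(telemetry.observe()["time_s"])
```

```text
False
scene spacer ledge [   1.2 -153.8] size [57.7 76.4] yaw 5.6 1017
side spacer ledge [ 1.000e-01 -1.511e+02] size [56.1 79.4] yaw 5.3 464
12.6333
```

Run:
```python
from meas import *
robot.goto(W(0,-228,200),ori(0))
robot.servo_line(W(0,-228,109),feed=120)
print(robot.servo_line(W(0,-145,109),feed=25,until_force=10))
s=telemetry.observe();print(s["time_s"],Lg(s["eef_pos"]),s["eef_pos"][2],s["wrist_force"])
spacer(save="c")
```

```text
False
18.3 [ 1.6052282e-02 -1.4503718e+02] 109.00783401807135 [-0.52088764 -1.45463815 -1.17865556]
scene spacer ledge [  6.3 -95.5] size [55.  77.6] yaw 2.6 531
side spacer ledge [   3.3 -101.5] size [55.7 95.5] yaw -0.7 574
```

View pics/c_scene.png

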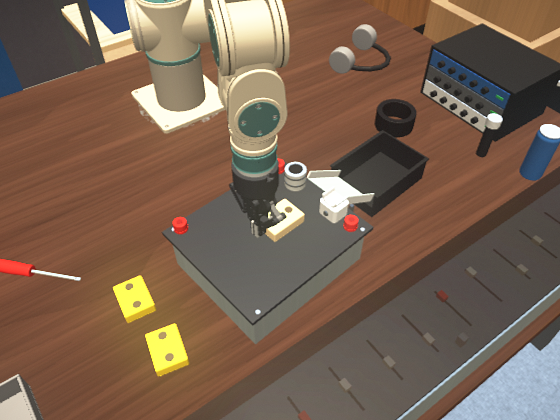

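The picture shows the spacer at (286,218), partly hidden by the gripper and now pointing at the gap. I'll back off for a clean measurement.

Run:
```python
from meas import *
robot.servo_line(W(0,-185,109),feed=100)
robot.servo_line(W(0,-185,180),feed=150)
spacer(save="d")
print(telemetry.observe()["time_s"])
```

```text
scene spacer ledge [  5.3 -95.9] size [58.1 77. ] yaw -0.9 948
side spacer ledge [  3.6 -93.4] size [55.5 78.6] yaw -0.1 535
19.675
```

Corrected for camera bias, x is about +4.5 mm and yaw about 0. The side clearance is 3 mm, so I'll nudge the spacer back to centre before pushing it through.

Run:
```python
from meas import *
robot.goto(W(70,-95,180),ori(90))
robot.servo_line(W(70,-95,109),feed=120)
robot.servo_line(W(48,-95,109),feed=60)
print(robot.servo_line(W(39.7,-95,109),feed=15,until_force=10))
robot.servo_line(W(70,-95,109),feed=100)
robot.servo_line(W(70,-95,180),feed=150)
robot.goto(W(0,-185,180),ori(0))
spacer()
print(telemetry.observe()["time_s"])
```

```text
False
scene spacer ledge [  1.4 -96.1] size [56.7 76.7] yaw -0.8 930
side spacer ledge [ -0.  -93.5] size [55.5 79.9] yaw -0.0 536
25.325
```

Run:
```python
from meas import *
robot.servo_line(W(1,-165,111),feed=120)
for y,f in((-125,30),(-68,25),(-40,25)):
    hit=robot.servo_line(W(1,y,111),feed=f,until_force=9)
    s=telemetry.observe();print(hit,s["time_s"],Lg(s["eef_pos"]).round(1),s["wrist_force"].round(1))
    if hit: break
spacer(("side",),save="e")
```

```text
False 27.5583 [   1.  -124.9] [-0.1  0.  -0. ]
False 29.9917 [  1. -68.] [ 0.1 -2.3 -0.1]
False 31.2583 [  1.  -39.8] [-0.5 -0.1 -0.3]
side spacer ledge [22.9  7.2] size [101.2  87.1] yaw 0.4 850
```

View pics/e_side.png

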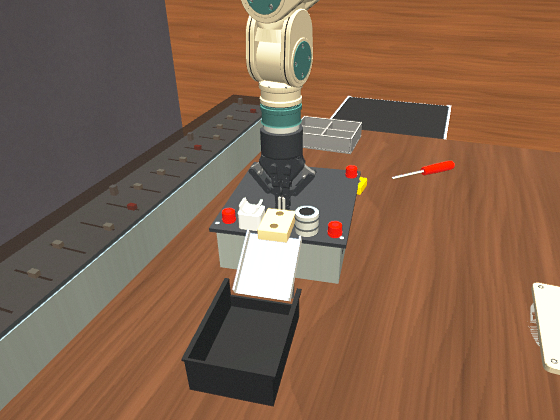

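The spacer (276,225) sits straight in the gap between the clip (250,215) and the collar (307,220), and all caps are standing. I'll push it on over the edge.

Run:
```python
from meas import *
hit=robot.servo_line(W(1,-2,111),feed=25,until_force=9)
s=telemetry.observe();print(hit,s["time_s"],Lg(s["eef_pos"]).round(1),s["wrist_force"].round(1))
robot.pause(1)
if not hit:
    robot.servo_line(W(1,-80,111),feed=100); robot.servo_line(W(1,-80,220),feed=150)
im,d,m=grab("side");cv2.imwrite("pics/f.png",im[...,::-1])
P=cloud(d,m);hsv=cv2.cvtColor(im,cv2.COLOR_RGB2HSV)
red=((hsv[...,1]>180)&((hsv[...,0]<8)|(hsv[...,0]>172))&(P[...,2]>117)&(P[...,2]<127)).astype(np.uint8)
k,l,st,ce=cv2.connectedComponentsWithStats(red)
for j in range(1,k):
    if st[j,4]>20: print("cap",Lg(P[l==j].mean(0)).round(1))
print(telemetry.observe()["time_s"])
```

```text
False 32.975 [ 0.9 -2. ] [ 1.1 -0.7  0.5]
cap [-111.2 -235.6]
cap [98.8 -0.3]
cap [-106.6    4.7]
35.8333
```

View pics/f.png

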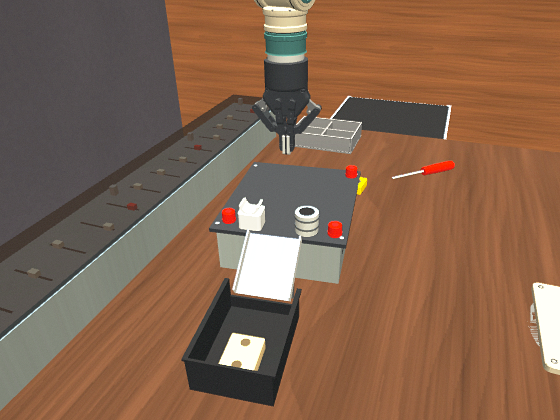

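The spacer lies flat in the bin at (243,352), the caps are where they started, and the arm is clear.

```bash
python3 -c "
from h import *
print(workorder.close_job())"
```

```text
the job is handed in; nothing more can be done
None
```

The beige spacer was pushed through the gap and down the chute and lies flat in the bin, the three caps are standing where they began, and the job is handed in (about 36 s; no verdict was returned).

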